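# Slide the top spotting plate off its stack into the corner of the light box

## Robot

A 7-joint arm with a two-finger parallel gripper is mounted at the origin on the work surface. World frame = base frame: x ahead of the robot, y to its left, z up, the work surface at z = 0. Lengths are in m, angles in rad, forces in N, time in s.
With the tool pointing down it reaches from about 0.4 to 0.85 m from the base axis. Payload 10.4 kg.
Tool frame: the origin (TCP) lies at the very end of the fingers, on their centre line; the grasp point (between the pads) lies 19 mm behind it; x points along the fingers, y is the direction in which the jaws open and shut, and the axes are right-handed (so a half turn about x gives the same grasp; the last joint's range is limited). The gripper opens to 85 mm and grips with 20 to 120 N. Pads are 22 mm wide; open, the fingers measure 114 mm over their backs; the gripper's body (76 mm by 85 mm) begins 54 mm behind the grasp point. The pads swing forward as they close: fully open they stand 13 mm farther back than shut.
Start: joints at [1.127, 0.332, -0.065, 1.46, 0.022, 1.35, -0.088], TCP at [0.255, -0.57, 0.231] pointing down, gripper open.
Joint ranges: [-2.6, 2.6], [-0.5, 2.12], [-1.47, 1.34], [0.16, 2.42], [-1.27, 4.41], [0.06, 2.06], [-2.6, 2.6]. Speed limits (rad/s): [2.22, 2.22, 2.79, 2.79, 3.14, 3.14, 3.14].

## Interface

Orientations are given as a unit quaternion [x, y, z, w].
In Python, from workcell import monitor, camera, ticket, regions_of gives the robot as it stands.
- The arm moves only by the tool step_arm, never from a script. Its argument "increments" is a list of rows, each a list of 5 numbers: the finger opening in m, from 0 to 0.0854, then the shift along the world's x, y, z in m, then the turn about the world's z in rad. A call has 1 to 12 rows; each row shifts and turns the commanded pose from where the row before left it; what a row does not reach is not made up. A row lasts 1/12 s, in which the tool goes at most 41.7 mm and 7.16 degrees, less where a joint would pass 70% of its speed; a pose out of reach is approached as far as the arm can. A call with a gripper value outside its range is refused whole. The fingers move at their own pace and stop on an object; "force" is the grip in N (left out, the last holds). Time passes only in rows, so rows that do not move let the fingers close. It gives the time, the measured TCP pose, the force and the opening at its end, in the units of the state.
- monitor.get_obs(): the state, without advancing time (a new reading comes with each control period).
- camera(name): name is "side" or "top"; returns a dict with "color" (400x640x3 uint8, red, green, blue), "range_z" (400x640 float32, m along the optical axis (not along the pixel's ray), 0 where there is no reading), "fx", "fy", "cx", "cy" (pixels), "cam_to_world" (4x4, takes a point from camera to world coordinates). Camera axes: x right, y up, looking along -z (the intrinsics and any distortion apply to the point x, -y, -z); pixel columns grow to the right and rows downward; lengths in m; the calibration is good to about 2 mm. A picture is of the moment at which its call begins.
- ticket.hand_in(): hands the job in, once; it reports no verdict.
Trained networks look in a picture, given as the dict that the camera call returned (one of the last four; its "shot" number tells which), for a name from the list of things; names that differ only in an ending like _2 or _b are one class to them, and where a whole thing is asked for, a point or a joint stands for the part that bears it (a point fixed in the world has none). Each returns a list of dicts, best first, with "p" (0 to 1); they miss things now and then, are a little off and sometimes report something else, mostly with a low value. They report only what shows in the picture. A call takes as long as a camera call. They do not tell look-alikes from the thing itself.
- regions_of(picture, query): "region" (400x640 bool, what is visible of it) and "centre" ([row, column] in pixels, amid what is visible of it).
The state is a dict: "clock": time; "joint_pos": joint angles; "joint_velocities": joint speeds; "tau": joint torques, N m; "position": TCP position; "ee_rot": TCP orientation; "ft_force": force on the tool from outside, world axes, zero at the start; "torque": the same for the moment, N m; "grip_width": opening from 0.0 (shut) to 1.0 (fully open).
Only numpy, scipy, OpenCV 4.12 (cv2) and the standard library are available. Lean on these libraries where they do the work, as an engineer would, in place of code of your own. Each camera call takes 0.05 s, during which the arm holds its last target. There are 200 camera calls.

## Task

Press down on the top porcelain spotting plate, lightly and steadily, and slide it off its stack, sideways and level, never lifted, onto the springy top of the light box next to it, leaving the rest of the stack as it stands. Slide it up against the end stop opposite the stack and press it home there gently but firmly for a moment, then slide it sideways against the side fence and press it home there the same way, so that it is left lying flat, square and snug in the corner of the two bars. Do not bang or jam it, and leave the glassware alone.

Things in the scene. Friction and masses are not known exactly. Their poses are not given: they have to be found in the camera images.
- plate_top: The top one of four identical white porcelain spotting plates (flat tiles with twelve shallow wells), loose in a slightly ragged stack. 110 mm along its x, 90 mm along its y, 10 mm thick, about 0.24 kg, slippery glaze (friction about 0.2 on plates, box and bars); too wide to be grasped. A rubber fingertip pressed on its top face with some 10 to 14 N takes it along without slipping. Origin: centre of its underside; z up.
- plate_2: The second plate from the top, on which the top plate lies. Same size; origin centre of its underside. It must stay where it is.
- plate_3: The third plate, same size; origin centre of its underside. It must stay where it is.
- plate_4: The lowest plate, same size, lying on the rack's floor. Same size; origin centre of its underside. It must stay where it is.
- lightbox: Grey light box, fixed to the bench, 180 (its x) x 140 (its y) x 48.5 mm high at its flat, bare top panel. Origin: centre of its underside. The panel is sprung: it stays level, sinks 1 mm under a plate, 4 to 5 mm more under a 10 N press, 6 mm at most. The rack with the stack is on the +y side; the top plate's underside is 1.5 mm above the panel: it is slid across a 10 mm gap along the box's -y.
- rack: Fixed grey rack that holds the stack, axes parallel to the box's; origin under the middle of the stack, 125 mm from the box's origin along its +y. Floor 20 mm high; 5 mm walls at -x, +x and +y that reach 4 mm above the top plate (64 mm high), 5 to 9 mm from the plates, so that no finger fits behind a plate's edge; open towards the box (-y). The top plate is slid by pressing on its top.
- stop: End stop: rigid dark steel bar fixed over the light box's panel near its -y edge (far from the stack), 100 mm along x, 12 mm along y, 8 mm high, axes parallel to the box's. Origin: centre of its underside; its stopping face is the +y one, 6 mm from the origin. Its y on the box varies. The plate lies against it when the plate's centre is 51 mm from the bar's origin along y (faces touching).
- fence: Side fence: rigid dark steel bar fixed over the panel near its +x edge, 12 mm along x, 80 mm along y, 8 mm high, axes parallel to the box's. Origin: centre of its underside; its stopping face is the -x one, 6 mm from the origin. Its x on the box varies. The plate lies against it when the plate's centre is 61 mm from the bar's origin along x. Slid straight across, the plate comes to lie 5 to 30 mm short of it.
- reagent_bottle: Bystander: capped reagent bottle, 60 mm across, 110 mm tall; origin centre of its base.
- flask: Bystander: stoppered amber flask, 62 mm across, 125 mm tall; origin centre of its base.
- measure: Bystander: green glass measuring cylinder with a 64 mm foot, 138 mm tall; origin centre of its base.
There are look-alikes about, which are no part of the job. Leave any purple look-alike of the plate_top alone.

How it is judged:
By the outcome, as a careful person would: the job done as asked, in the order asked, and still so for the second after the job is handed in, with the robot touching nothing.
It also fails if it takes over 72 s, if anything falls off the work surface, if the arm or the gripper's body presses on something with over 40 N, if the wrist force passes 120 N, or if a joint passes its speed limit or range.

## Working session

There is one attempt and no reset: what is moved stays moved. The work goes in short steps, Python scripts to look and compute and a tool call to move; the robot and the scene stay as the last step left them, time stands still between calls to the robot, and variables do not carry over. Pictures are saved under pics/ and viewed, about 8 in all and at most 12, crops included, and the job is handed in when it is done.

Besides the shell and the picture viewer there is one more tool, called after "Emit:" as name([rows], argument=value, ...), one row to a line, values as JSON. step_arm: Moves the arm, as the interface text tells. Its arguments: {"type":"object","properties":{"increments":{"type":"array"},"force":{"type":"number"}},"required":["increments"]}

```bash
mkdir -p pics; cat > h.py <<'E'
import numpy as np, cv2
from workcell import monitor, camera, ticket, regions_of
def cloud(c):
    z=c["range_z"]; v,u=np.mgrid[0:400,0:640]
    P=np.stack([(u-c["cx"])/c["fx"]*z,-(v-c["cy"])/c["fy"]*z,-z,np.ones_like(z)],-1)
    W=(P@np.asarray(c["cam_to_world"]).T)[...,:3]; W[z==0]=np.nan
    return W
def save(c,n,crop=None,k=1):
    im=c["color"][...,::-1]
    if crop: im=im[crop[0]:crop[1],crop[2]:crop[3]]
    cv2.imwrite("pics/"+n,cv2.resize(im,None,fx=k,fy=k,interpolation=cv2.INTER_CUBIC))
E
python3 - <<'E'
from h import *
t=camera("top"); s=camera("side")
im=np.hstack([t["color"],s["color"]])[...,::-1]
cv2.imwrite("pics/a.png",np.vstack([t["color"],s["color"]])[...,::-1][:, :])
print([k for k in t if k not in("color","range_z")])
np.set_printoptions(precision=4,suppress=True)
print(monitor.get_obs())
for n,c in(("top",t),("side",s)):
    W=cloud(c)
    for q in("plate_top","lightbox","rack","stop","fence","flask","reagent_bottle","measure"):
        for r in regions_of(c,q):
            p=W[r["region"]]; 
            print(n,q,round(r["p"],2),np.round(r["centre"]),r["region"].sum(),np.nanmedian(p,0),np.nanpercentile(p[:,2],95))
E
```

```text
['fx', 'fy', 'cx', 'cy', 'cam_to_world', 'shot']
{'clock': 0.1, 'joint_pos': array([ 1.1274,  0.3328, -0.0647,  1.4609,  0.0216,  1.3499, -0.0885]), 'joint_velocities': array([-0.0017, -0.0006, -0.0002, -0.001 ,  0.0006, -0.002 ,  0.0022]), 'tau': array([  0.0013, -62.6751,   0.0491, -39.2431,   0.0163,   0.0069,
        -0.0001]), 'position': array([ 0.2552, -0.5702,  0.2306]), 'ee_rot': array([-0.6914, -0.1481,  0.6916, -0.1472]), 'ft_force': array([ 0.0187, -0.2449, -0.7151]), 'torque': array([-0.0079, -0.0243,  0.0258]), 'grip_width': 1.0041455630648304}
top plate_top 0.92 [267. 266.] 1461 [0.4119 0.1471 0.0109] 0.013815659295988436
top plate_top 0.9 [143. 229.] 1311 [0.7498 0.2463 0.0107] 0.01383799280684382
top plate_top 0.62 [272. 346.] 1512 [ 0.3998 -0.048   0.0111] 0.014100828085546179
top plate_top 0.6 [198. 278.] 1505 [0.593  0.1154 0.0609] 0.06369037879376638
top lightbox 0.71 [188. 325.] 3376 [ 0.603  -0.0029  0.0494] 0.052642146545076096
top rack 0.74 [193. 261.] 869 [0.6014 0.1432 0.0501] 0.06637855963426306
top stop 0.78 [182. 350.] 282 [ 0.6297 -0.0664  0.0573] 0.060
[... 733 characters left out ...]
de lightbox 0.65 [200. 311.] 3610 [0.6063 0.0051 0.0491] 0.05154748585436008
side rack 0.76 [262. 292.] 1590 [0.5989 0.1671 0.0421] 0.06547579094859736
side stop 0.66 [171. 308.] 327 [ 0.6305 -0.0646  0.0565] 0.058998887271064115
side stop 0.52 [263. 289.] 1627 [0.5983 0.1671 0.0423] 0.06547651646151895
side fence 0.72 [192. 273.] 295 [0.6955 0.0069 0.0567] 0.059385446693958635
side fence 0.64 [115. 400.] 750 [ 0.4425 -0.3254  0.0625] 0.10965264186984448
side flask 0.96 [353. 303.] 1176 [0.5246 0.3456 0.0514] 0.1263428469270889
side reagent_bottle 0.98 [115. 400.] 705 [ 0.4425 -0.3247  0.0639] 0.10965592928243591
side measure 0.94 [101. 350.] 639 [ 0.583  -0.3534  0.0586] 0.13838611025214514
```

```bash
python3 -c "
import cv2;a=cv2.imread('pics/a.png');cv2.imwrite('pics/b.png',cv2.resize(a,(480,600)))"
```

```text
(no output)
```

View pics/b.png

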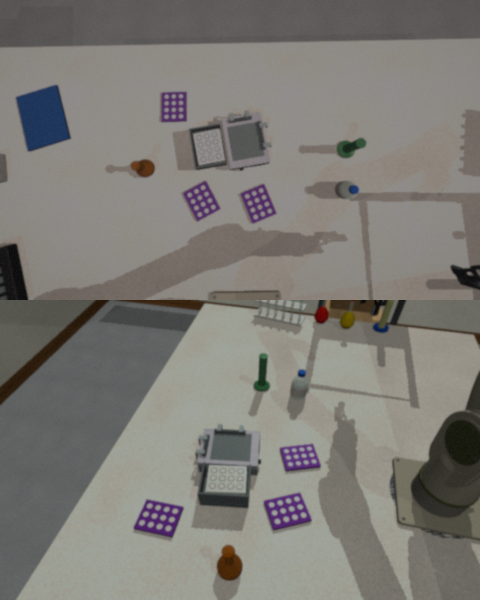

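The real one is the white plate in the rack, at top pixel (278,198) and side pixel (300,240), with its top at z≈0.061. The three purple ones at top pixels (266,267), (229,143) and (346,272) lie on the bench at z≈0.011 and are look-alikes. Next I'll measure the geometry and take one enlarged crop to confirm.

```bash
cat > g.py <<'E'
from h import *
np.set_printoptions(precision=4,suppress=True)
def rect(p):
    r=cv2.minAreaRect((p[:,:2]*1000).astype(np.float32)); return np.round(r[0],1),np.round(r[1],1),round(r[2],1)
def look():
  out={}
  for n in("top","side"):
    c=camera(n);W=cloud(c)
    for q,zl,zh in(("plate_top",.045,.07),("stop",.05,.064),("fence",.05,.064)):
        rs=[r for r in regions_of(c,q)]
        for r in rs:
            p=W[r["region"]]; p=p[~np.isnan(p[:,0])]; m=np.median(p[:,2])
            if not(zl<m<zh) : continue
            p=p[abs(p[:,2]-np.percentile(p[:,2],70))<.004]
            d=np.linalg.norm(p[:,:2]-np.median(p[:,:2],0),axis=1); p=p[d<.085]
            print(n,q,round(r["p"],2),np.round(r["centre"]),len(p),*rect(p),np.median(p[:,2]).round(4))
    out[n]=(c,W)
  return out
E
python3 - <<'E'
from g import *
o=look()
c,W=o["top"]; save(c,"c.png",(140,260,230,370),5)
for n in o:
    W=o[n][1]; 
    m=(abs(W[...,2]-.0487)<.003)&(abs(W[...,0]-.605)<.12)&(abs(W[...,1]+.003)<.1)
    print(n,"panel",rect(W[m]))
q=monitor.get_obs()["ee_rot"]
from scipy.spatial.transform import Rotation as R
print(R.from_quat(q).as_matrix())
E
```

```text
top plate_top 0.75 [200. 276.] 1452 [593.5 115.7] [110.3  89.8] 10.9 0.0609
top stop 0.79 [179. 348.] 264 [632.  -72.9] [99.5 33.3] 8.7 0.0574
top fence 0.82 [156. 317.] 210 [696.9  10.5] [32.7 76.6] 8.9 0.057
side plate_top 0.67 [239. 302.] 1904 [594.2 116. ] [109.8  92.2] 11.3 0.0607
side stop 0.76 [170. 307.] 263 [633.  -73.6] [98.8 36. ] 8.7 0.0568
side fence 0.86 [196. 271.] 242 [699.   11.1] [33.3 78.7] 9.9 0.057
top panel (array([617.9,   4.2]), array([193.4, 181.1]), 2.0)
side panel (array([622.1,  -5. ]), array([187.5, 171.4]), 9.1)
[[ 0.0001  0.4085 -0.9128]
 [-0.0001 -0.9128 -0.4085]
 [-1.      0.0001 -0.    ]]
```

View pics/c.png

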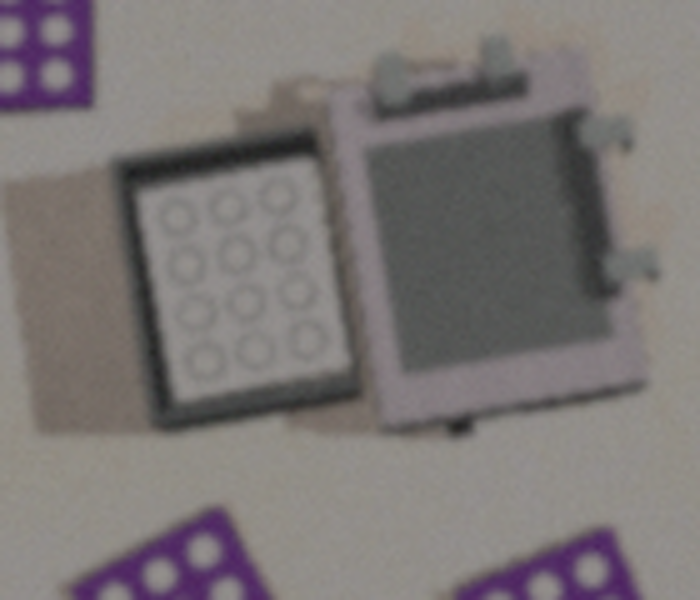

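```bash
cat >> g.py <<'E'
def bf(p,th):  # world xy -> box-aligned axes (about world origin)
    a=np.radians(th); return np.c_[p[:,0]*np.cos(a)+p[:,1]*np.sin(a),-p[:,0]*np.sin(a)+p[:,1]*np.cos(a)]*1000
E
python3 - <<'E'
from g import *
for n in("top","side"):
    c=camera(n);W=cloud(c);g=c["color"].mean(-1)
    near=(abs(W[...,0]-.61)<.13)&(W[...,1]<.06)&(W[...,1]>-.1)
    for q in("stop","fence"):
        rs=[r for r in regions_of(c,q) if r["p"]>.4 and .05<np.nanmedian(W[r["region"]][:,2])<.064]
        if not rs: print(n,q,"none");continue
        m=rs[0]["region"]; print(n,q,"gray pct",np.percentile(g[m],[5,25,50,75,95]))
        m=m&(g<100)&(W[...,2]>.0535)&(W[...,2]<.061)
        p=W[m]; print(len(p),rect(p))
        b=bf(p,9); print("boxframe pct u",np.percentile(b[:,0],[0,3,10,50,90,97,100]),"v",np.percentile(b[:,1],[0,3,10,50,90,97,100]))
    r=[r for r in regions_of(c,"rack") if r["p"]>.4]
    if r:
        p=W[r[0]["region"]];p=p[(p[:,2]>.0615)&(p[:,2]<.07)];print(n,"rack",rect(p))
    # straight box outline: lilac frame at panel height
    m=near&(abs(W[...,2]-.049)<.0025)
    p=W[m]
    best=min(np.arange(5,13,.25),key=lambda t:np.prod(np.ptp(np.percentile(bf(p,t),[1,99],axis=0),axis=0)))
    b=bf(p,best);print(n,"panel ang",best,np.percentile(b,[1,99],axis=0))
E
```

```text
top stop gray pct [ 55.3333  59.      79.3333 109.8333 119.0333]
161 (array([629.2, -62.5]), array([94.4, 29.5]), 20.5)
boxframe pct u [563.2074 566.5759 572.1144 610.2216 650.2615 656.4982 660.14  ] v [-183.3854 -165.9029 -164.926  -159.8162 -155.021  -154.4463 -154.1773]
top fence none
top rack (array([595.9, 120.4]), array([137.4, 105.6]), 9.1)
top panel ang 7.5 [[ 522.9485 -155.8884]
 [ 697.2847  -22.8522]]
side stop gray pct [ 39.6667  52.3333  88.3333 121.6667 142.3333]
157 (array([631.3, -64.3]), array([98. , 17.4]), 9.4)
boxframe pct u [564.3859 569.2871 576.1915 614.5565 652.7255 659.875  662.4665] v [-170.7405 -165.2191 -163.8192 -158.4901 -154.8713 -153.9076 -153.3188]
side fence gray pct [ 56.3333  70.      91.6667 114.6667 128.7333]
144 (array([696.4,   9.5]), array([31.4, 78.7]), 5.9)
boxframe pct u [675.0299 675.3668 676.2428 680.9612 686.8148 695.348  706.7978] v [-138.4185 -135.9055 -125.5559  -97.8712  -65.3258  -61.5889  -59.7068]
side rack (array([597.1, 122.5]), array([139. , 103.6]), 8.1)
side panel ang 7.5 [[ 524.0787 -155.548 ]
 [ 697.9985  -22.4342]]
```

The crop shows the white plate, yawed about 11°, inside the dark rack. The stop is at crop (590,210) and the fence at (450,95). With the box axes at about 9°, the slide is roughly 131 mm along −y, then 15 mm along +x. I'll move above the plate with the fingers shut.

Emit:
step_arm([
  [0,0.014,0.0285,0,-0.022],
  [0,0.014,0.0285,0,-0.022],
  [0,0.014,0.0285,0,-0.022],
  [0,0.014,0.0285,0,-0.022],
  [0,0.014,0.0285,0,-0.022],
  [0,0.014,0.0285,0,-0.022],
  [0,0.014,0.0285,0,-0.022],
  [0,0.014,0.0285,0,-0.022],
  [0,0.014,0.0285,0,-0.022],
  [0,0.014,0.0285,0,-0.022],
  [0,0.014,0.0285,0,-0.022],
  [0,0.014,0.0285,0,-0.022],
])

```text
clock: 2.7
position: [0.4238, -0.2271, 0.2316]
ee_rot: [0.705, 0.055, -0.705, 0.055]
ft_force: [0.4, -0.2, 1.0]
grip_width: 0.001
```

Emit:
step_arm([
  [0,0.014,0.0285,0,0],
  [0,0.014,0.0285,0,0],
  [0,0.014,0.0285,0,0],
  [0,0.014,0.0285,0,0],
  [0,0.014,0.0285,0,0],
  [0,0.014,0.0285,0,0],
  [0,0.014,0.0285,0,0],
  [0,0.014,0.0285,0,0],
  [0,0.014,0.0285,0,0],
  [0,0.014,0.0285,0,0],
  [0,0.014,0.0285,0,0],
  [0,0.014,0.0285,0,0],
])

```text
clock: 3.7
position: [0.5919, 0.1148, 0.2314]
ee_rot: [0.705, 0.055, -0.705, 0.055]
ft_force: [0.5, 0.1, -0.7]
grip_width: -0.0
```

Emit:
step_arm([
  [0,0,0,-0.02,0],
  [0,0,0,-0.025,0],
  [0,0,0,-0.025,0],
  [0,0,0,-0.025,0],
  [0,0,0,-0.02,0],
  [0,0,0,-0.015,0],
  [0,0,0,-0.01,0],
  [0,0,0,-0.006,0],
  [0,0,0,-0.005,0],
  [0,0,0,-0.003,0],
  [0,0,0,0,0],
  [0,0,0,0,0],
])

```text
clock: 4.7
position: [0.5917, 0.1136, 0.078]
ee_rot: [0.705, 0.055, -0.705, 0.055]
ft_force: [-0.2, 0.4, -1.0]
grip_width: 0.002
```

Emit:
step_arm([
  [0,0.001,0.001,-0.006,0],
  [0,0.001,0.001,-0.005,0],
  [0,0,0,-0.002,0],
  [0,0,0,-0.001,0],
  [0,0,0,-0.001,0],
  [0,0,0,-0.001,0],
  [0,0,0,0,0],
  [0,0,0,0,0],
])

```text
clock: 5.37
position: [0.5934, 0.1155, 0.0614]
ee_rot: [0.705, 0.055, -0.705, 0.055]
ft_force: [0.3, -0.2, 0.5]
grip_width: 0.001
```

Emit:
step_arm([
  [0,0,0,-0.0008,0],
  [0,0,0,0,0],
  [0,0,0,0,0],
])

```text
clock: 5.62
position: [0.5934, 0.1155, 0.0606]
ee_rot: [0.705, 0.055, -0.705, 0.055]
ft_force: [-0.0, 0.4, 1.3]
grip_width: -0.003
```

Emit:
step_arm([
  [0,0,0,-0.0007,0],
  [0,0,0,0,0],
  [0,0,0,0,0],
])

```text
clock: 5.87
position: [0.5937, 0.1156, 0.0602]
ee_rot: [0.705, 0.055, -0.705, 0.055]
ft_force: [-0.5, -0.2, 4.0]
grip_width: 0.001
```

Emit:
step_arm([
  [0,0,0,-0.0005,0],
  [0,0,0,0,0],
  [0,0,0,0,0],
])

```text
clock: 6.12
position: [0.5938, 0.1157, 0.0602]
ee_rot: [0.705, 0.055, -0.704, 0.055]
ft_force: [-1.2, -0.3, 7.7]
grip_width: 0.004
```

Emit:
step_arm([
  [0,0,0,-0.0005,0],
  [0,0,0,0,0],
  [0,0.0002,-0.001,0,0],
  [0,0.0003,-0.002,0,-0.002],
  [0,0.0003,-0.002,0,-0.002],
  [0,0.0003,-0.002,0,-0.002],
  [0,0.0003,-0.002,0,0],
  [0,0.0003,-0.002,0,0],
  [0,0.0002,-0.001,0,0],
])

```text
clock: 6.87
position: [0.5963, 0.1043, 0.0602]
ee_rot: [0.706, 0.054, -0.704, 0.053]
ft_force: [-0.2, 2.3, 8.8]
grip_width: 0.002
```

Emit:
step_arm([
  [0,0,0,-0.0003,0],
  [0,0.0003,-0.002,0,-0.002],
  [0,0.0003,-0.002,0,-0.002],
  [0,0.0003,-0.002,0,-0.002],
  [0,0.0003,-0.002,0,-0.002],
  [0,0.0003,-0.002,0,-0.002],
  [0,0.0003,-0.002,0,-0.002],
  [0,0.0003,-0.002,0,-0.002],
  [0,0.0003,-0.002,0,-0.002],
  [0,0.0003,-0.002,0,0],
])

```text
clock: 7.7
position: [0.5992, 0.0866, 0.0602]
ee_rot: [0.707, 0.048, -0.704, 0.047]
ft_force: [-0.6, 2.0, 10.4]
grip_width: -0.002
```

```bash
cat > v.py <<'E'
from g import *; import sys
c=camera("side");W=cloud(c)
for r in regions_of(c,"plate_top"):
    p=W[r["region"]]; p=p[~np.isnan(p[:,0])]; m=np.median(p[:,2])
    if not .035<m<.07: continue
    A=np.c_[p[:,:2],np.ones(len(p))]; k=abs(p[:,2]-m)<.006
    s=np.linalg.lstsq(A[k],p[k,2],rcond=None)[0]
    q=p[k]; print(round(r["p"],2),np.round(r["centre"]),len(q),rect(q),"slope deg",np.degrees(s[:2]),"z",m, "boxframe",bf(q[:,:2],9).min(0),bf(q[:,:2],9).max(0))
save(c,sys.argv[1],(130,300,200,400),4 if 0 else 3)
print(monitor.get_obs()["position"],monitor.get_obs()["ft_force"])
E
python3 v.py d.png
```

```text
0.88 [231. 307.] 1414 (array([599.8,  87. ]), array([108. ,  91.4]), 9.6) slope deg [ 0.0641 -0.2859] z 0.06073162957826267 boxframe [551.6129 -53.8377] [659.7556  37.7757]
[0.5993 0.0861 0.0602] [ 0.4846  0.6082 12.0526]
```

View pics/d.png

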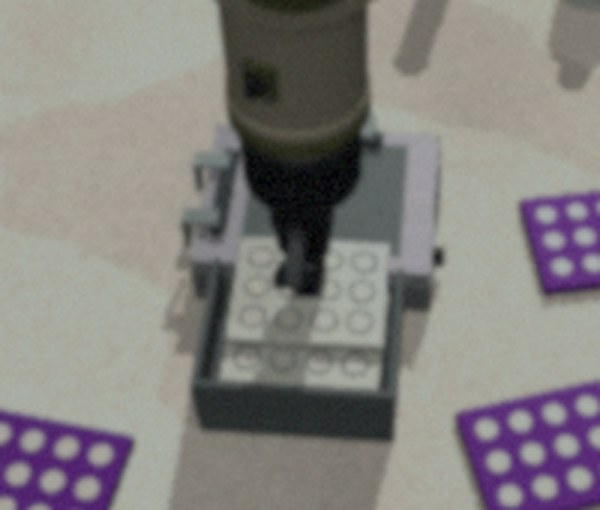

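The plate has followed the finger and stays level. It is at pixel (307,231), centre (600,87) mm, yaw about 9.6°, and plate_2 is exposed behind it and still in place. I'll continue.

Emit:
step_arm([
  [0,0.0003,-0.002,0,-0.002],
  [0,0.0003,-0.002,0,-0.002],
  [0,0.0003,-0.002,0,-0.002],
  [0,0.0003,-0.002,0,0],
  [0,0.0003,-0.002,0.0002,0],
  [0,0.0003,-0.002,0.0002,0],
])

```text
clock: 8.3
position: [0.6007, 0.0744, 0.0602]
ee_rot: [0.707, 0.046, -0.705, 0.045]
ft_force: [0.0, 1.2, 7.5]
grip_width: 0.001
```

Emit:
step_arm([
  [0,0.0003,-0.002,0,0],
  [0,0.0003,-0.002,0,0],
])

```text
clock: 8.47
position: [0.6013, 0.0704, 0.0601]
ee_rot: [0.707, 0.046, -0.705, 0.045]
ft_force: [-0.2, 2.5, 7.2]
grip_width: -0.001
```

Emit:
step_arm([
  [0,0.0003,-0.002,-0.0002,0],
  [0,0.0003,-0.002,-0.0003,0],
])

```text
clock: 8.63
position: [0.6022, 0.0665, 0.06]
ee_rot: [0.707, 0.046, -0.705, 0.045]
ft_force: [-0.9, 1.3, 11.7]
grip_width: -0.003
```

Emit:
step_arm([
  [0,0.0003,-0.002,0,0],
  [0,0.0003,-0.002,0,0],
])

```text
clock: 8.8
position: [0.6027, 0.0624, 0.0599]
ee_rot: [0.707, 0.046, -0.705, 0.045]
ft_force: [-0.2, 1.5, 9.3]
grip_width: -0.003
```

Emit:
step_arm([
  [0,0.0003,-0.002,-0.0003,0],
  [0,0.0003,-0.002,-0.0004,0],
])

```text
clock: 8.97
position: [0.6037, 0.0586, 0.0596]
ee_rot: [0.707, 0.046, -0.704, 0.045]
ft_force: [-0.6, 1.7, 15.1]
grip_width: -0.001
```

Emit:
step_arm([
  [0,0.0003,-0.002,-0.0003,0],
  [0,0.0003,-0.002,-0.0004,0],
])

```text
clock: 9.13
position: [0.6046, 0.0548, 0.0593]
ee_rot: [0.707, 0.046, -0.704, 0.045]
ft_force: [-1.3, 2.0, 15.8]
grip_width: 0.001
```

Emit:
step_arm([
  [0,0.0003,-0.002,0.0003,0],
  [0,0.0003,-0.002,0,0],
  [0,0.0003,-0.002,0,0],
])

```text
clock: 9.38
position: [0.6052, 0.0485, 0.0592]
ee_rot: [0.707, 0.046, -0.704, 0.045]
ft_force: [0.2, 1.8, 11.5]
grip_width: -0.0
```

Emit:
step_arm([
  [0,0.0003,-0.002,0,0],
  [0,0.0003,-0.002,0,0],
  [0,0.0003,-0.002,0,0],
])

```text
clock: 9.63
position: [0.6059, 0.0424, 0.059]
ee_rot: [0.707, 0.046, -0.704, 0.045]
ft_force: [-0.4, 2.1, 9.9]
grip_width: -0.003
```

```bash
python3 v.py e.png
```

```text
0.64 [215. 307.] 1368 (array([606.6,  43.3]), array([110. ,  91.7]), 9.5) slope deg [-0.2814  2.1477] z 0.05967259700334804 boxframe [550.7489 -98.0781] [661.0203  -5.8729]
0.35 [245. 299.] 1526 (array([595.2, 121.9]), array([109.9,  74. ]), 9.0) slope deg [0.0373 0.0031] z 0.05082720579959121 boxframe [551.969   -9.7112] [661.9259  64.2796]
[0.6059 0.0419 0.0589] [ 0.5884  0.7879 10.8882]
```

Emit:
step_arm([
  [0,0.0003,-0.002,0,0],
  [0,0.0003,-0.002,0,0],
  [0,0.0003,-0.002,0,0],
  [0,0.0003,-0.002,0,0],
])

```text
clock: 10.07
position: [0.6069, 0.0343, 0.0587]
ee_rot: [0.707, 0.046, -0.705, 0.045]
ft_force: [0.0, 2.0, 9.4]
grip_width: 0.001
```

Emit:
step_arm([
  [0,0.0003,-0.0015,0,0],
  [0,0.0002,-0.0015,0,0],
  [0,0.0002,-0.0015,0,0],
  [0,0.0003,-0.0015,0,0],
])

```text
clock: 10.4
position: [0.6077, 0.0283, 0.0585]
ee_rot: [0.707, 0.046, -0.705, 0.045]
ft_force: [0.1, 2.9, 8.5]
grip_width: -0.001
```

Emit:
step_arm([
  [0,0.0003,-0.0015,0,0],
  [0,0.0002,-0.0015,0,0],
])

```text
clock: 10.57
position: [0.6082, 0.0252, 0.0585]
ee_rot: [0.707, 0.046, -0.705, 0.045]
ft_force: [0.4, 1.1, 7.2]
grip_width: -0.001
```

Emit:
step_arm([
  [0,0.0003,-0.0015,0,0],
  [0,0.0002,-0.0015,0,0],
])

```text
clock: 10.73
position: [0.6077, 0.0215, 0.0573]
ee_rot: [0.706, 0.046, -0.706, 0.046]
ft_force: [0.1, 0.7, 1.4]
grip_width: 0.001
```

It has dropped gently off plate_2, with light contact. I'll press again on the panel.

Emit:
step_arm([
  [0,0,0,-0.001,0],
  [0,0,0,-0.001,0],
  [0,0,0,-0.001,0],
  [0,0,0,-0.0005,0],
  [0,0,0,0,0],
])

```text
clock: 11.15
position: [0.6081, 0.0213, 0.0543]
ee_rot: [0.706, 0.045, -0.705, 0.046]
ft_force: [-2.1, -1.7, 9.1]
grip_width: -0.003
```

```bash
python3 v.py f.png
```

```text
0.65 [211. 307.] 1365 (array([609. ,  25.3]), array([110. ,  95.2]), 10.3) slope deg [ 0.1722 -0.4971] z 0.054767812119659476 boxframe [ 550.8378 -118.364 ] [660.6346 -22.7286]
[0.6081 0.0214 0.0544] [-1.7922 -0.7557  8.5325]
```

View pics/f.png

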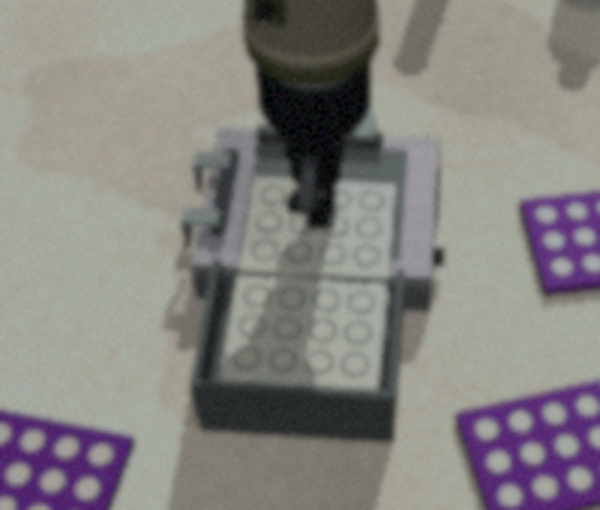

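The plate lies level on the sunk panel, at crop (315,225), and the stack is unmoved. The stop is still about 38 mm away, so I'll slide 30 mm and then creep.

Emit:
step_arm([
  [0,0.0002,-0.001,-0.0004,0],
  [0,0.0003,-0.002,0,-0.002],
  [0,0.0003,-0.002,0,-0.002],
  [0,0.0003,-0.002,0,-0.002],
  [0,0.0003,-0.002,0,-0.002],
  [0,0.0004,-0.002,0,-0.002],
  [0,0.0003,-0.002,0,0],
  [0,0.0003,-0.002,0,0],
  [0,0.0003,-0.002,0,0],
])

```text
clock: 12.0
position: [0.6112, 0.0054, 0.0543]
ee_rot: [0.707, 0.042, -0.705, 0.042]
ft_force: [-1.0, 2.6, 8.9]
grip_width: -0.001
```

Emit:
step_arm([
  [0,0.0003,-0.002,0,0],
  [0,0.0003,-0.002,0,0],
  [0,0.0003,-0.002,0,0],
  [0,0.0003,-0.002,0,0],
  [0,0.0003,-0.002,0,0],
  [0,0.0002,-0.001,0,0],
  [0,0.0002,-0.001,0,0],
])

```text
clock: 12.58
position: [0.6131, -0.0067, 0.0543]
ee_rot: [0.707, 0.042, -0.705, 0.042]
ft_force: [-0.1, 1.8, 8.6]
grip_width: -0.002
```

```bash
python3 v.py g.png
```

```text
0.96 [198. 308.] 1327 (array([614.6,  -3. ]), array([110.3,  92.1]), 8.4) slope deg [ 0.0328 -0.4907] z 0.054603032746381674 boxframe [ 551.2853 -145.6649] [661.4858 -52.9039]
[ 0.6132 -0.0069  0.0543] [-0.0405  1.9965  7.0567]
```

Emit:
step_arm([
  [0,0.0001,-0.001,-0.0003,0],
  [0,0.0002,-0.001,-0.0003,0],
  [0,0.0001,-0.001,0,0],
  [0,0.0002,-0.001,0,0],
  [0,0.0002,-0.001,0,0],
])

```text
clock: 13.1
position: [0.6141, -0.0115, 0.0539]
ee_rot: [0.707, 0.042, -0.705, 0.042]
ft_force: [-0.4, 1.7, 8.9]
grip_width: -0.0
```

Emit:
step_arm([
  [0,0.0001,-0.0006,0,0],
  [0,0.0001,-0.0006,0,0],
])

```text
clock: 13.27
position: [0.6143, -0.0127, 0.0539]
ee_rot: [0.707, 0.042, -0.705, 0.042]
ft_force: [-0.4, 2.0, 9.5]
grip_width: -0.003
```

Emit:
step_arm([
  [0,0.0001,-0.0006,0,0],
  [0,0.0001,-0.0006,0,0],
])

```text
clock: 13.43
position: [0.6145, -0.0139, 0.0539]
ee_rot: [0.707, 0.042, -0.705, 0.042]
ft_force: [0.4, 0.9, 8.7]
grip_width: -0.0
```

Emit:
step_arm([
  [0,0.0001,-0.0006,0,0],
  [0,0.0001,-0.0006,0,0],
])

```text
clock: 13.6
position: [0.6147, -0.0151, 0.0539]
ee_rot: [0.707, 0.042, -0.705, 0.042]
ft_force: [-0.6, 1.8, 9.3]
grip_width: 0.003
```

Emit:
step_arm([
  [0,0.0001,-0.0006,-0.0004,0],
  [0,0.0001,-0.0006,0,0],
])

```text
clock: 13.77
position: [0.6149, -0.0162, 0.0536]
ee_rot: [0.707, 0.042, -0.705, 0.042]
ft_force: [0.0, 1.6, 10.5]
grip_width: 0.004
```

Emit:
step_arm([
  [0,0.0001,-0.0006,0,0],
  [0,0.0001,-0.0006,0,0],
])

```text
clock: 13.93
position: [0.6151, -0.0172, 0.0536]
ee_rot: [0.707, 0.043, -0.705, 0.042]
ft_force: [-0.4, 4.2, 10.9]
grip_width: -0.003
```

Emit:
step_arm([
  [0,0.0001,-0.0006,0,0],
  [0,0.0001,-0.0006,0,0],
])

```text
clock: 14.1
position: [0.6153, -0.0179, 0.0536]
ee_rot: [0.707, 0.043, -0.705, 0.042]
ft_force: [-0.8, 4.8, 9.4]
grip_width: 0.001
```

Emit:
step_arm([
  [0,0.0001,-0.0006,0,0],
  [0,0.0001,-0.0006,0,0],
])

```text
clock: 14.27
position: [0.6155, -0.0191, 0.0536]
ee_rot: [0.707, 0.043, -0.705, 0.042]
ft_force: [0.3, 2.5, 10.3]
grip_width: 0.001
```

```bash
python3 v.py i.png
```

```text
0.73 [196. 306.] 1270 (array([615.8, -13.6]), array([109.5,  92.2]), 9.7) slope deg [ 0.0522 -0.468 ] z 0.054001472576719944 boxframe [ 551.745  -156.4071] [660.9234 -63.5934]
[ 0.6155 -0.0192  0.0536] [-0.441   3.2588 10.4455]
```

Emit:
step_arm([
  [0,0.0001,-0.0006,0,0],
  [0,0.0001,-0.0006,0,0],
])

```text
clock: 14.53
position: [0.6157, -0.0203, 0.0536]
ee_rot: [0.707, 0.043, -0.705, 0.042]
ft_force: [-0.5, 3.0, 9.5]
grip_width: -0.001
```

Emit:
step_arm([
  [0,0.0001,-0.0006,0,0],
  [0,0.0001,-0.0006,0,0],
])

```text
clock: 14.7
position: [0.6159, -0.0216, 0.0536]
ee_rot: [0.707, 0.043, -0.705, 0.042]
ft_force: [-0.1, 3.1, 10.3]
grip_width: 0.0
```

```bash
python3 v.py j.png
```

```text
0.9 [194. 307.] 1296 (array([616. , -13.7]), array([109.9,  93.3]), 8.3) slope deg [ 0.206  -0.4444] z 0.05413700268136179 boxframe [ 551.7242 -157.0122] [661.5975 -63.2829]
0.52 [209. 314.] 1748 (array([617.1,  -4.6]), array([177.6, 150.1]), 9.1) slope deg [ 0.0367 -0.1326] z 0.04388570027523042 boxframe [ 519.91   -176.2091] [697.4806 -26.1103]
[ 0.6159 -0.0217  0.0536] [-0.6514  3.414  10.8036]
```

View pics/j.png

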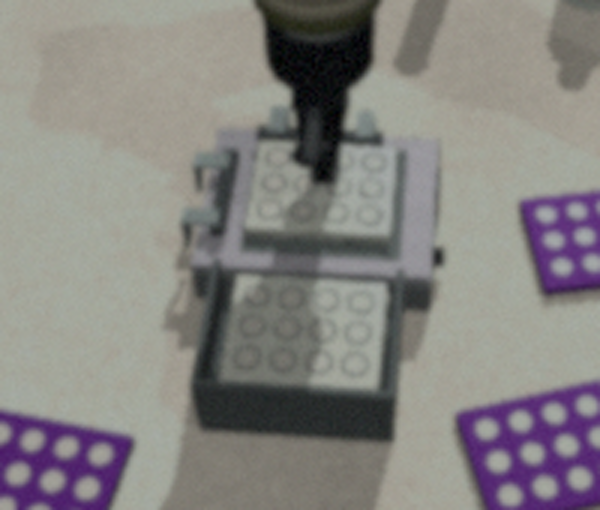

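The plate has stopped against the bar, with its trailing edge fixed at v≈−63.4, while the finger slipped on over it. I'll press down a little more before pressing home.

Emit:
step_arm([
  [0,0,0,-0.0008,0],
  [0,0,0,-0.0007,0],
  [0,0,0,0,0],
])

```text
clock: 15.05
position: [0.616, -0.0217, 0.0526]
ee_rot: [0.707, 0.043, -0.705, 0.042]
ft_force: [-2.6, 3.2, 14.7]
grip_width: -0.003
```

Emit:
step_arm([
  [0,0.0001,-0.0004,0,0],
  [0,0.0001,-0.0004,0,0],
  [0,0,0,0,0],
])

```text
clock: 15.3
position: [0.6161, -0.0219, 0.0526]
ee_rot: [0.707, 0.043, -0.705, 0.042]
ft_force: [-4.0, 3.3, 15.2]
grip_width: -0.002
```

Emit:
step_arm([
  [0,-0.0003,-0.0004,0,0],
  [0,-0.0002,-0.0004,0,0],
  [0,0,0,0,0],
])

```text
clock: 15.55
position: [0.6161, -0.0227, 0.0526]
ee_rot: [0.707, 0.043, -0.705, 0.042]
ft_force: [-0.9, 4.7, 13.4]
grip_width: -0.001
```

Emit:
step_arm([
  [0,0,-0.0003,0,0],
  [0,0,-0.0003,0,0],
  [0,0,0,0,0],
  [0,0,0,0,0],
])

```text
clock: 15.88
position: [0.6161, -0.0234, 0.0527]
ee_rot: [0.707, 0.043, -0.705, 0.042]
ft_force: [0.5, 3.6, 12.5]
grip_width: -0.001
```

Emit:
step_arm([
  [0,0,0,-0.0005,0],
  [0,0,-0.0003,0,0],
  [0,0,-0.0004,0,0],
  [0,0,0,0,0],
  [0,0,0,0,0],
])

```text
clock: 16.3
position: [0.6162, -0.0236, 0.0526]
ee_rot: [0.707, 0.043, -0.704, 0.042]
ft_force: [-1.7, 5.9, 15.5]
grip_width: 0.001
```

Emit:
step_arm([
  [0,0,0.0004,0.001,0],
  [0,0,0.0004,0.001,0],
  [0,0,0.0004,0.001,0],
  [0,0,0,0.001,0],
  [0,0,0,0.001,0],
  [0,0,0,0.001,0],
  [0,0,0,0.0015,0],
  [0,0,0,0.002,0],
  [0,0,0,0.002,0],
  [0,0,0,0.002,0],
  [0,0,0,0,0],
])

```text
clock: 17.22
position: [0.6147, -0.0251, 0.0642]
ee_rot: [0.706, 0.042, -0.706, 0.042]
ft_force: [0.8, -0.1, -0.5]
grip_width: -0.002
```

```bash
python3 v.py k.png
```

```text
0.97 [192. 304.] 1358 (array([616.1, -13.4]), array([109.8,  92.6]), 9.0) slope deg [ 0.0316 -0.331 ] z 0.058142311726630314 boxframe [ 551.5215 -155.8881] [661.3718 -63.307 ]
[ 0.6146 -0.0251  0.0639] [-0.9627 -0.1206 -0.4735]
```

Emit:
step_arm([
  [0,0.0007,0.006,0,0],
  [0,0.0007,0.0056,0,0],
  [0,0,0,-0.003,0],
  [0,0,0,-0.002,0],
  [0,0,0,-0.001,0],
  [0,0,0,-0.001,0],
  [0,0,0,-0.001,0],
  [0,0,0,-0.001,0],
  [0,0,0,-0.001,0],
  [0,0,0,-0.0005,0],
  [0,0,0,0,0],
])

```text
clock: 18.23
position: [0.6166, -0.0134, 0.0543]
ee_rot: [0.706, 0.042, -0.705, 0.042]
ft_force: [-2.0, -0.1, 8.0]
grip_width: 0.002
```

Emit:
step_arm([
  [0,0,0,-0.0007,0],
  [0,0,0,0,0],
])

```text
clock: 18.4
position: [0.6168, -0.0134, 0.0538]
ee_rot: [0.706, 0.042, -0.705, 0.042]
ft_force: [-2.1, 1.0, 9.1]
grip_width: -0.003
```

Emit:
step_arm([
  [0,0,0,-0.0007,0],
  [0,0,0,-0.0007,0],
  [0,0,-0.0003,0,0],
  [0,0,-0.0003,0,0],
  [0,0,0,0,0],
])

```text
clock: 18.82
position: [0.617, -0.0134, 0.0529]
ee_rot: [0.707, 0.042, -0.705, 0.042]
ft_force: [-3.0, 1.5, 11.9]
grip_width: -0.001
```

Emit:
step_arm([
  [0,0,-0.0003,0,0],
  [0,0,-0.0002,0,0],
  [0,0,0,0,0],
  [0,0,0,0,0],
])

```text
clock: 19.15
position: [0.617, -0.0134, 0.0528]
ee_rot: [0.707, 0.042, -0.705, 0.042]
ft_force: [-3.4, 2.7, 11.8]
grip_width: 0.004
```

Emit:
step_arm([
  [0,-0.0002,-0.0003,-0.0004,0],
  [0,-0.0002,-0.0003,0,0],
  [0,0,0,0,0],
  [0,0,0,0,0],
  [0,0,0,0,0],
])

```text
clock: 19.57
position: [0.617, -0.0135, 0.0527]
ee_rot: [0.707, 0.043, -0.705, 0.042]
ft_force: [-1.3, 3.6, 11.2]
grip_width: -0.004
```

Emit:
step_arm([
  [0,0.001,0.0003,0.0003,0],
  [0,0.001,0.0002,0,0],
  [0,0.001,0.0002,0,0],
  [0,0.001,0.0002,0,0],
])

```text
clock: 19.9
position: [0.6204, -0.013, 0.0528]
ee_rot: [0.707, 0.042, -0.705, 0.042]
ft_force: [-3.0, 2.7, 12.5]
grip_width: 0.002
```

Emit:
step_arm([
  [0,0.001,0.0002,0,0],
  [0,0.001,0.0001,0,0],
  [0,0.001,0.0002,0,0],
  [0,0.001,0.0001,0,0],
])

```text
clock: 20.23
position: [0.6244, -0.0124, 0.0528]
ee_rot: [0.707, 0.043, -0.705, 0.042]
ft_force: [-3.9, 4.3, 11.8]
grip_width: -0.0
```

```bash
python3 v.py l.png
```

```text
[ 0.6246 -0.0123  0.0528] [-1.9719  3.1611 11.5836]
```

Emit:
step_arm([
  [0,0.0005,0.0003,0,0],
  [0,0.0005,0.0002,0,0],
])

```text
clock: 20.5
position: [0.6254, -0.0122, 0.0528]
ee_rot: [0.707, 0.042, -0.705, 0.042]
ft_force: [-3.7, 2.8, 11.3]
grip_width: 0.001
```

```bash
python3 v.py l.png
```

```text
0.85 [195. 304.] 1222 (array([625.3, -11.6]), array([109.8,  91. ]), 9.3) slope deg [ 0.1575 -0.4473] z 0.053170884729755064 boxframe [ 560.8846 -155.0483] [670.7226 -63.8715]
[ 0.6255 -0.0122  0.0528] [-2.0287  2.6637 10.7731]
```

Emit:
step_arm([
  [0,0.0005,0.0001,-0.0003,0],
  [0,0.0005,0.0001,0,0],
  [0,0.0005,0.0001,0,0],
  [0,0.0005,0.0001,0,0],
  [0,0.0005,0.0001,0,0],
])

```text
clock: 21.02
position: [0.6281, -0.0118, 0.0527]
ee_rot: [0.707, 0.042, -0.705, 0.042]
ft_force: [-3.3, 1.3, 12.6]
grip_width: -0.003
```

Emit:
step_arm([
  [0,0.0005,0.0001,0,0],
  [0,0.0005,0.0001,0,0],
])

```text
clock: 21.18
position: [0.6291, -0.0116, 0.0527]
ee_rot: [0.707, 0.042, -0.705, 0.042]
ft_force: [-2.8, 1.0, 12.8]
grip_width: -0.002
```

Emit:
step_arm([
  [0,0.0005,0.0001,0,0],
  [0,0.0005,0.0001,0,0],
])

```text
clock: 21.35
position: [0.63, -0.0115, 0.0526]
ee_rot: [0.707, 0.042, -0.705, 0.042]
ft_force: [-4.9, 1.4, 14.0]
grip_width: 0.003
```

Emit:
step_arm([
  [0,0.0005,0.0001,0,0],
  [0,0.0005,0.0001,0,0],
])

```text
clock: 21.52
position: [0.6308, -0.0116, 0.0526]
ee_rot: [0.706, 0.042, -0.705, 0.042]
ft_force: [-4.7, 1.0, 14.7]
grip_width: -0.002
```

Contact with the fence seems to start at about x=0.630. I'll press home firmly and keep a slight bias towards the stop.

Emit:
step_arm([
  [0,0.0004,0,-0.0002,0],
  [0,0.0004,0,0,0],
  [0,0,0,0,0],
  [0,0,0,0,0],
])

```text
clock: 21.85
position: [0.6317, -0.0116, 0.0526]
ee_rot: [0.706, 0.042, -0.705, 0.042]
ft_force: [-5.5, 0.4, 16.1]
grip_width: 0.002
```

```bash
python3 v.py m.png
```

```text
0.93 [197. 300.] 1275 (array([629.8, -11.1]), array([110.2,  92.7]), 9.5) slope deg [ 0.224  -0.6381] z 0.05302643262669127 boxframe [ 565.4323 -156.1349] [675.6286 -63.3087]
[ 0.6317 -0.0116  0.0526] [-5.7419  1.0932 14.9014]
```

View pics/m.png

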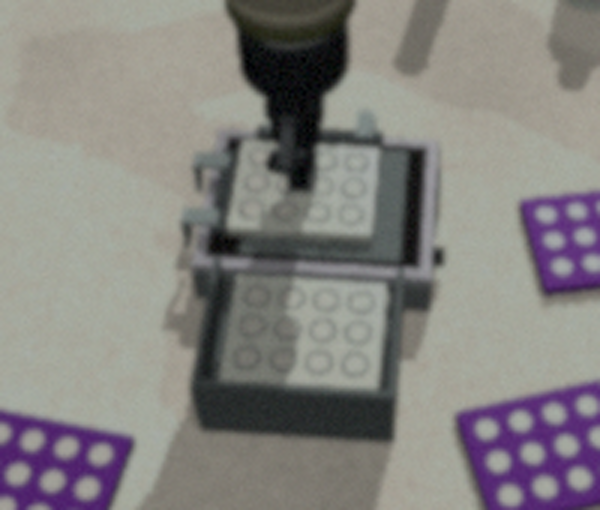

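The plate is at the fence: its edge is at u≈675.6 and its front at the stop. I'll hold for a moment, add a little push to the stop, then lift straight off with both biases still on.

Emit:
step_arm([
  [0,0.0002,-0.0002,0,0],
  [0,0,-0.0003,0,0],
  [0,0,-0.0003,0,0],
  [0,0,0,0,0],
  [0,0,0,0,0],
  [0,0,0,0,0],
])

```text
clock: 22.45
position: [0.6318, -0.0117, 0.0526]
ee_rot: [0.707, 0.042, -0.705, 0.042]
ft_force: [-5.5, 2.5, 15.1]
grip_width: 0.002
```

Emit:
step_arm([
  [0,0,0,0.001,0],
  [0,0,0,0.001,0],
  [0,0,0,0.001,0],
  [0,0,0,0.001,0],
  [0,0,0,0.001,0],
  [0,0,0,0.001,0],
  [0,0,0,0.001,0],
  [0,0,0,0.001,0],
  [0,0,0,0.002,0],
  [0,0,0,0.004,0],
  [0,0,0,0.01,0],
  [0,0,0,0.02,0],
])

```text
clock: 23.45
position: [0.6297, -0.0129, 0.0936]
ee_rot: [-0.705, -0.042, 0.707, -0.042]
ft_force: [-0.5, -0.6, 0.2]
grip_width: -0.002
```

Emit:
step_arm([
  [0,0,0,0.03,0],
  [0,0,0,0.03,0],
  [0,0,0,0.03,0],
  [0,-0.02,0,0.03,0],
  [0,-0.03,-0.02,0,0],
  [0,-0.03,-0.03,0,0],
  [0,-0.03,-0.03,0,0],
  [0,-0.03,-0.03,0,0],
  [0,-0.02,-0.02,0,0],
  [0,0,0,0,0],
])

```text
clock: 24.28
position: [0.4691, -0.1465, 0.2157]
ee_rot: [-0.706, -0.038, 0.706, -0.04]
ft_force: [-0.1, -1.0, 0.6]
grip_width: 0.003
```

```bash
python3 v.py n.png; python3 - <<'E'
from g import *
o=look(); c,W=o["top"]; save(c,"o.png",(140,260,230,370),5)
E
```

```text
0.66 [192. 302.] 1488 (array([629.8, -11.5]), array([109.4,  93.6]), 9.0) slope deg [ 0.1421 -0.3625] z 0.05812263960220537 boxframe [ 565.4922 -156.6535] [674.9288 -63.0195]
[ 0.4724 -0.142   0.2158] [0.1391 0.5665 0.3832]
top plate_top 0.65 [183. 326.] 1449 [629.8 -10.9] [112.1  90. ] 9.1 0.0585
top stop 0.54 [180. 351.] 262 [631.7 -73. ] [99.6 33.5] 8.5 0.0572
top fence 0.66 [157. 322.] 223 [697.6   9.2] [33.9 78.6] 7.5 0.0571
side plate_top 0.6 [192. 301.] 1447 [630.  -12.5] [109.6  95.1] 9.0 0.0583
side stop 0.74 [171. 307.] 263 [632.9 -72.5] [99.7 37.9] 7.4 0.0572
side fence 0.62 [197. 272.] 224 [697.6  10.7] [32.3 78.5] 8.8 0.0571
```

View pics/n.png

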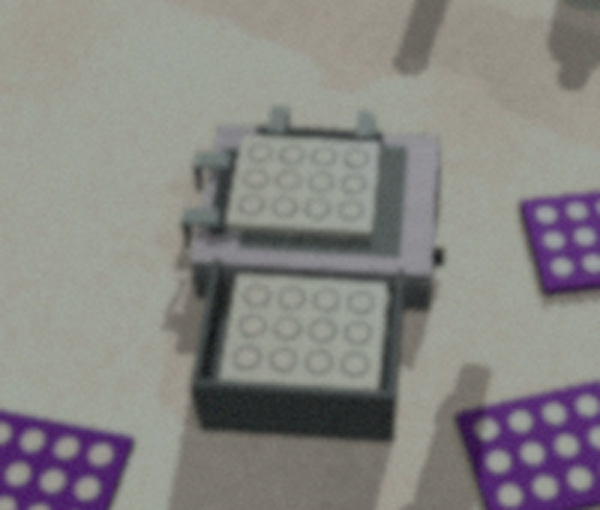

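View pics/o.png

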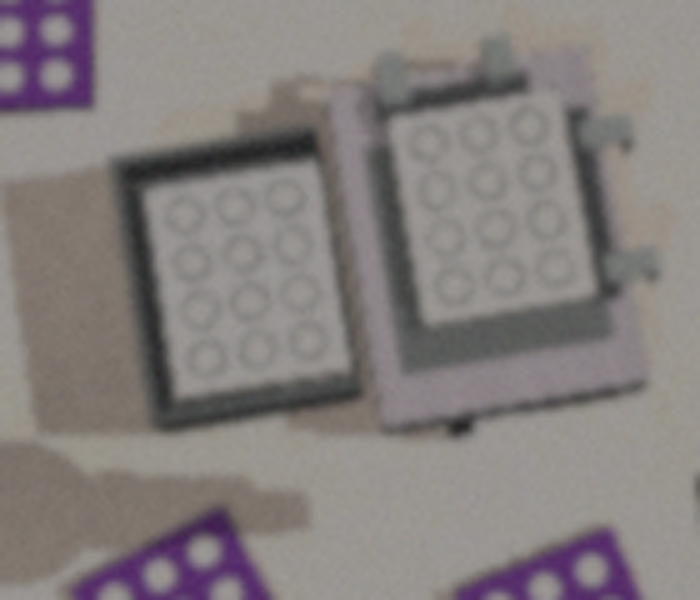

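The plate is in the corner, at crop (490,205). It is level, square to the bars (yaw 9.0°, box about 9°) and snug to within the image resolution. The stack is still in place, so I'll hand in.

```bash
python3 -c "
from workcell import ticket; print(ticket.hand_in())"
```

```text
the job is handed in; nothing more can be done
None
```

I slid the top white plate off the stack onto the light box, pressed it against the end stop, then against the side fence, and handed the job in at about 24 s.

**Pressing:** I pressed down with about 8–12 N for most of the slide, with brief peaks near 16 N. It was pressed to the stop with about 6 N sideways and to the fence with about 5.5 N.

**Last checks:**
- **Plate:** it lies level to within about 0.4° at yaw 9.0–9.1°, with the box at about 9°. Its edges are at the faces of both bars within the 1–2 mm the cameras can resolve, and it did not shift when I let go.
- **Surroundings:** plate_2 looks unmoved in its rack. The purple look-alikes and the glassware were never approached.

**Not perfectly smooth:**
- The plate tilted about 2° as it crossed the gap, then settled off the edge of plate_2 onto the box with only light contact.
- At the stop the finger slipped about 5–10 mm over the plate, so I lifted the finger once, recentred it and pressed there again before going to the fence. That second press reached only about 3.6 N.
- The side view measured the plate 1–5 mm too deep along y, because it also picked up part of the plate's edge, so I relied on the top view for that direction.

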